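Push a used instrument case through the flap of the return hatch

ROBOT

A 6-joint arm with a two-finger parallel gripper is mounted at the origin on a cart in front of the work surface, level with it; the furniture and walls round the work are solid. World frame = base frame: x ahead of the robot, y to its left, z up, the work surface at z = 0. Lengths are in mm, angles in rad, forces in N, time in s.
With the tool pointing down it reaches from about 300 to 775 mm from the base axis. Payload 14.6 kg.
Tool frame: the origin (TCP) lies midway between the tips of the shut fingers; the grasp point (between the pads) lies 19 mm behind it; z points along the fingers, y is the direction in which the jaws open and shut (so a half turn about z gives the same grasp; the last joint's range is limited). The gripper opens to 94 mm and grips with 3 to 60 N. Pads are 16 mm wide; open, the fingers measure 119 mm over their backs; the gripper's body (75 mm by 177 mm) begins 78 mm behind the grasp point.
Start: joints at [-1.363, 0.3, 1.521, -0, 1.321, -0.067], TCP at [149.238, -529.355, 205.446] pointing down, gripper open.
Joint ranges: [-3.03, 3.03], [-0.79, 2.21], [0.23, 2.52], [-1.04, 4.18], [0, 3.07], [-2.55, 2.55]. Speed limits (rad/s): [2.22, 2.22, 2.57, 3.14, 3.14, 3.14].

INTERFACE

Orientations are given as [roll, pitch, yaw] about the fixed x, y, z axes, in that order (R = Rz(yaw) Ry(pitch) Rx(roll)).
In Python, from cell import manip gives the robot as it stands.
- The arm moves only by the tool play_rows, never from a script. Its argument "commands" is a list of rows, each an object of numbers: "x", "y", "z": the shift along the tool's x, y, z in m; "wx", "wy", "wz": the turn, a rotation vector about the tool's x, y, z in degrees; "grip": the opening, from 0 (shut) to 1 (fully open). In form: [{"x": .., "y": .., "z": .., "wx": .., "wy": .., "wz": .., "grip": ..}, ...]. A call has 1 to 20 rows; each row shifts and turns the commanded pose from where the row before left it, along the tool's axes as they then stand; what a row does not reach is not made up. A row lasts 1/8 s, in which the tool goes at most 62.5 mm and 10.7 degrees, less where a joint would pass 70% of its speed; a pose out of reach is approached as far as the arm can. A call is refused whole if a number of a shift passes 0.0625 or a number of a turn 10.7, either way. A call with a gripper value outside its range is refused whole. The fingers move at their own pace and stop on an object; "squeeze" is the grip in N (left out, the last holds). Time passes only in rows, so rows that do not move let the fingers close. It gives the time, the measured TCP pose, the force and the opening at its end, in the units of the state.
- manip.read_state(): the state, without advancing time (a new reading comes with each control period).
- manip.camera(name): name is "scene" or "top"; returns (picture, depth): 480x640x3 uint8, red, green, blue; 480x640 float32, mm along the optical axis (not along the pixel's ray), 0 where there is no reading.
- manip.camera_info(name): a dict with "intrinsics" (3x3 intrinsics, pixels), "camera_from_world" (4x4, takes a point from world to camera coordinates). Camera axes: x right, y up, looking along -z (the intrinsics and any distortion apply to the point x, -y, -z); pixel columns grow to the right and rows downward; lengths in mm; the calibration is good to about 2 mm. A picture is of the moment at which its call begins. camera_info takes no time and is no camera call.
- manip.sign_off(): hands the job in, once; it reports no verdict.
The state is a dict: "clock": time; "joints": joint angles; "qd": joint speeds; "effort": joint torques, N m; "eef_pos": TCP position; "eef_rot": TCP orientation; "wrist_force": force on the tool from outside, world axes, zero at the start; "moment": the same for the moment, N m; "finger_gap": finger opening in mm.
Only numpy, scipy, OpenCV 4.12 (cv2) and the standard library are available. Lean on these libraries where they do the work, as an engineer would, in place of code of your own. Each camera call takes 0.05 s, during which the arm holds its last target.

TASK

Push the used steel instrument case across the loading deck and in through the blue flap of the return hatch, so that it slides down the ramp inside, then draw the fingers back so that the flap swings shut behind it. Only push the case with the fingers, never lift it, and leave the medicine jar and the vial beside the hatch where they stand.

Things in the scene. Friction and masses are not known exactly. Their poses are not given: they have to be found in the camera images.
- hatch: White return hatch fixed on the worktop. Origin on the worktop under the middle of the shut flap; x points into the hatch, y to its left, z up. In front (x -153 to 0 mm) lies a dark metal loading deck, 300 mm wide, top at z = 85 mm, with 10 mm lips at y = +-144 mm. Behind x = 0 stands the hood: 284 mm wide, top at z = 157 mm, back at x = 212 mm, clear window in its roof
- mouth (a point): middle of the mouth, on the deck's top surface directly under the shut flap; axes as hatch. The mouth is 256 mm wide between the hood's 14 mm side walls, which are slick inside, and about 56 mm clear above the deck with the flap raised. Hood front edges at x = 0. Two slick 22 mm high guides on the deck funnel in from 140 mm either side of the middle, 55 mm before the mouth, to the mouth's sides
- ramp_top (a point): upper edge of the ramp, 25 mm behind mouth at the same height; axes as hatch. The slick sill is level up to here, then a slick ramp falls at 22 degrees to the back wall, 177 mm farther in. Once the middle of a case is well past this edge it tips onto the ramp and slides to the back wall by itself, its centre then about 145 mm behind mouth
- flap (a joint): blue flap that closes the mouth, 248 mm wide, 57 mm high, 4 mm thick, 60 g, hung by its upper edge on a pin 62 mm above the deck; 0 = hanging shut, grows as it swings inward, 1.45 rad = fully raised. It falls shut by gravity alone; the front edge of the case lifts it when pushed against it
- case_center (a point): centre, half-way up, of the shut flat steel instrument case: 107 mm along its x, 203 mm along its y, 39 mm high, 0.2 to 0.4 kg, loose on the deck, its x pointing roughly into the hatch (a little askew and off the middle). Its near side has a small lip at the middle, 36 mm wide, sticking out 6 mm, 26 mm above its underside; the near wall lies 48 mm from the centre
- pill_jar: amber-red medicine jar with green cap, 45 mm across, 72 mm high, loose on the worktop to the left of the hatch; origin at the centre of its underside. Bystander
- yellow_vial: white vial with yellow cap, 24 mm across, 48 mm high, loose on the worktop to the right of the hatch; origin at the centre of its underside. Bystander

How it is judged (in metres and radians):
On the way, in this order (a step that is already met when the one before it is completed fails the run):
1. the case, pushed into the mouth, has swung the flap open (value of joint flap above 0.5 rad and x of case_center in the frame of hatch above -0.055 m), for 0.1 s.
2. the case is wholly inside, past the flap (x of case_center in the frame of hatch above 0.08 m), for 0.1 s.
At the end, for the whole second after the job is handed in: The case lies at rest, lid up, on the ramp inside the hatch (its centre more than 110 mm behind the flap and below the deck's level), and the flap hangs shut (within 0.08 rad) (x of case_center in the frame of hatch above 0.11 m and z of case_center in the frame of hatch below 0.08 m and angle between case_center's own z axis and vertical below 0.55 rad and value of joint flap below 0.08 rad and linear speed of case below 0.02 m/s); the robot touches nothing.
It fails at once if the case was lifted (its centre rose more than 15 mm above its height on the deck) (z of case_center in the frame of hatch above 0.1195 m).
It fails at once if the medicine jar was moved more than 20 mm (distance of pill_jar from where it was at the start of the episode above 0.02 m).
It fails at once if the vial was moved more than 20 mm (distance of yellow_vial from where it was at the start of the episode above 0.02 m).
It also fails if it takes over 30 s, if anything falls off the work surface, if the arm or the gripper's body presses on something with over 40 N, if the wrist force passes 120 N, or if a joint passes its speed limit or range.

## Working session

There is one attempt and no reset: what is moved stays moved. The work goes in short steps, Python scripts to look and compute and a tool call to move; the robot and the scene stay as the last step left them, time stands still between calls to the robot, and variables do not carry over. Pictures are saved under pics/ and viewed, and the job is handed in when it is done.

Besides the shell and the picture viewer there is one more tool, called after ">>>" by a JSON object that holds its "name" and its "arguments". play_rows: Moves the arm, as the interface text tells. Its arguments: {"type":"object","properties":{"commands":{"type":"array"},"squeeze":{"type":"number"}},"required":["commands"]}

```bash
mkdir -p pics; ls; python3 - <<'E'
from cell import manip
import cv2,numpy as np
s=manip.read_state();print(s)
for n in("scene","top"):
    p,d=manip.camera(n);cv2.imwrite(f"pics/{n}0.png",p[:,:,::-1]);np.savez(f"pics/{n}0.npz",p=p,d=d)
    i=manip.camera_info(n);print(n,np.round(i["intrinsics"],1).tolist(),np.round(i["camera_from_world"],4).tolist(),[k for k in i])
E
```

```text
pics
{'clock': 0.0, 'joints': array([-1.36257907e+00,  3.00449662e-01,  1.52159903e+00,  1.04520879e-05,
        1.32068468e+00, -6.65956665e-02]), 'qd': array([ 0.00147958, -0.00118226, -0.00046376, -0.0013634 , -0.00050666,
        0.0001401 ]), 'effort': array([ 1.45080387e-03, -5.31802726e+01, -3.52738667e+01,  7.08469050e-02,
        2.41729862e-02, -9.91357524e-05]), 'eef_pos': array([ 149.1987804 , -529.10031182,  204.89049598]), 'eef_rot': array([-3.14045515e+00, -8.60116217e-05,  2.74810279e-01]), 'wrist_force': array([-0.31894854,  1.6250362 , -0.24067724]), 'moment': array([-0.00360609, -0.00559667,  0.01072967]), 'finger_gap': 94.15656347610243}
scene [[474.2, 0.0, 320.4], [0.0, 474.2, 243.8], [0.0, 0.0, 1.0]] [[0.9106, -0.4132, 0.0069, -417.7281], [0.2982, 0.6685, 0.6813, -426.9806], [-0.2861, -0.6183, 0.732, -646.8528], [0.0, 0.0, 0.0, 1.0]] ['intrinsics', 'camera_from_world']
top [[592.6, 0.0, 327.0], [0.0, 592.6, 243.5], [0.0, 0.0, 1.0]] [[-0.0212, -0.9998, 0.0046, 258.5191], [0.9938, -0.0206, 0.1088, -580.4726], [-0.1087, 0.0068, 0.9941, -1190.2372], [0.0, 0.0, 0.0, 1.0]] ['intrinsics', 'camera_from_world']
```

View pics/scene0.png

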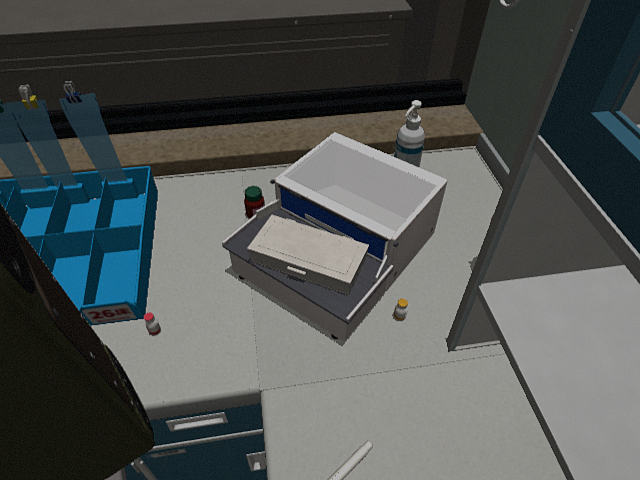

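View pics/top0.png

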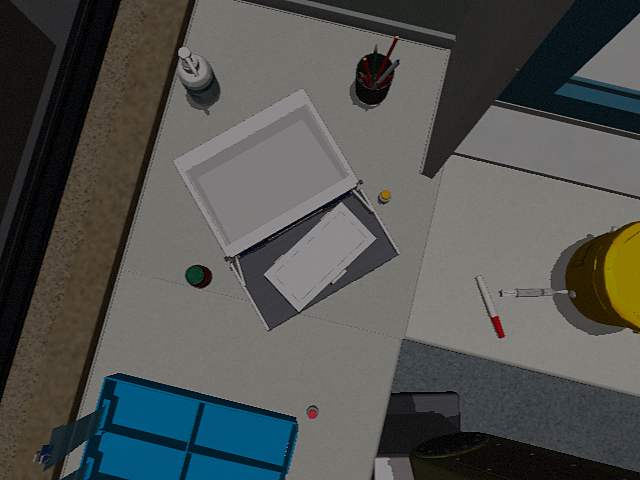

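The scene view shows the hatch with its flap (blue, ~330,230), the case askew on the deck (~308,255), the jar at (254,200) and the vial at (400,310). In the top view the hood spans (304,90)–(175,160)–(228,257)–(358,182), the case is centred near (320,257), the jar is at (198,275) and the vial at (385,197).

```bash
cat > h.py <<'E'
import numpy as np,cv2
from cell import manip
def ray(n,uv,z):
    i=manip.camera_info(n);K=np.array(i["intrinsics"]);T=np.array(i["camera_from_world"])
    uv=np.atleast_2d(np.array(uv,float));q=np.c_[uv,np.ones(len(uv))]@np.linalg.inv(K).T
    dc=q*[1,-1,-1];R=T[:3,:3];o=-R.T@T[:3,3];d=dc@R
    return o+d*((z-o[2])/d[:,2])[:,None]
def proj(n,P):
    i=manip.camera_info(n);K=np.array(i["intrinsics"]);T=np.array(i["camera_from_world"])
    c=np.atleast_2d(P)@T[:3,:3].T+T[:3,3];c=c*[1,-1,-1];c=c@K.T;return c[:,:2]/c[:,2:]
E
python3 - <<'E'
from h import *
p=np.load("pics/top0.npz")["p"]
a=p[170:345,210:420];cv2.imwrite("pics/crop0.png",cv2.resize(a[:,:,::-1],None,fx=3.5,fy=3.4,interpolation=cv2.INTER_CUBIC))
hood=[(304,90),(175,160),(228,257),(358,182)]
print(ray("top",hood,157).round(0))
g=p.min(2);m=((g>110)).astype(np.uint8)
m=cv2.morphologyEx(m,cv2.MORPH_OPEN,np.ones((5,5)))
n,l,st,c=cv2.connectedComponentsWithStats(m)
for i in range(1,n):print(st[i],c[i].round()) if st[i][4]>300 else 0
print(p[257,320],p[300,270],p[220,300],p[310,230])
hsv=cv2.cvtColor(p,cv2.COLOR_RGB2HSV)
print(hsv[275,198],hsv[197,385])
E
```

```text
[[866. 285. 157.]
 [735. 529. 157.]
 [551. 430. 157.]
 [686. 187. 157.]]
[ 578   16   62   74 2513] [618.  59.]
[ 175   90  173  109 3139] [254. 135.]
[ 457  106  183   90 9243] [556. 149.]
[  198   120   159   136 11128] [272. 186.]
[  407   156   233   238 32271] [516. 271.]
[ 266  204  109  105 5433] [320. 256.]
[283 315  24  24 332] [294. 325.]
[323 321  29  28 404] [335. 335.]
[375 458  19  22 354] [383. 469.]
[142 137 140] [58 57 62] [ 0  5 29] [117 116 111]
[ 80 190  55] [ 22 255 152]
```

View pics/crop0.png

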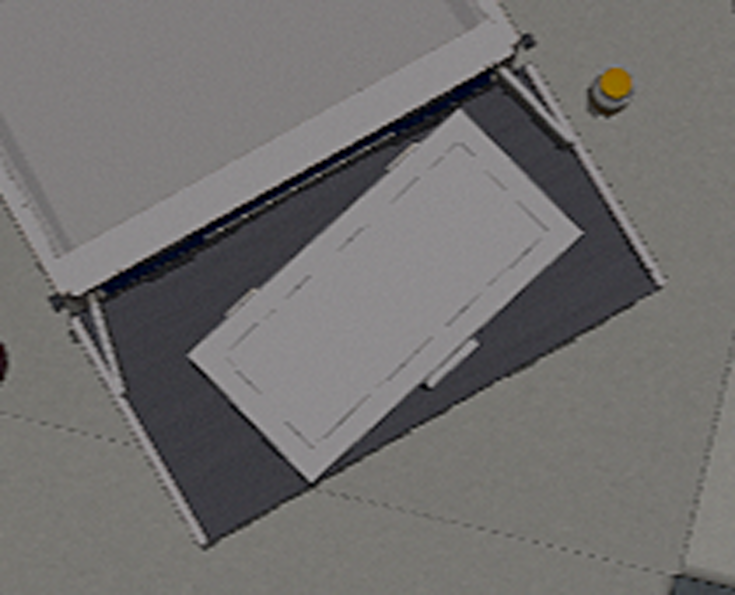

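```bash
cat >> h.py <<'E'
def fit(n,p,z=124,box=None):
    pass
E
python3 - <<'E'
from h import *
cr=lambda L:[(x/3.5+210,y/3.4+170) for x,y in L]
hood=ray("top",[(304,90),(175,160),(228,257),(358,182)],157)[:,:2]
back=(hood[0]+hood[1])/2;front=(hood[2]+hood[3])/2
print("hood w",np.linalg.norm(hood[2]-hood[3]),np.linalg.norm(hood[0]-hood[1]),"len",np.linalg.norm(back-front))
print("front mid",front,"yaws",np.degrees(np.arctan2(*(back-front)[::-1])),np.degrees(np.arctan2(*(hood[2]-hood[3])[::-1]))-90)
df=ray("top",cr([(205,545),(662,284)]),85)[:,:2]   # corner bits ~ lip top/deck
print("deck front",df,np.linalg.norm(df[0]-df[1]),"yaw",np.degrees(np.arctan2(*(df[0]-df[1])[::-1]))-90,"mid",df.mean(0))
p=np.load("pics/top0.npz")["p"]
m=(p.min(2)>110).astype(np.uint8);m=cv2.morphologyEx(m,cv2.MORPH_OPEN,np.ones((5,5)))
n,l,st,c=cv2.connectedComponentsWithStats(m);k=l[256,320]
cn=max(cv2.findContours((l==k).astype(np.uint8),0,2)[0],key=cv2.contourArea)
W=ray("top",cn[:,0],124)[:,:2].astype(np.float32)
print("case rect",cv2.minAreaRect(W))
cc=ray("top",cr([(460,108),(583,233),(310,482),(188,355)]),124)[:,:2];print(cc.round(),cc.mean(0))
v=(cc[3]-cc[0]+cc[2]-cc[1]);print("case yaw",np.degrees(np.arctan2(v[1],v[0]))-90)
print("lip",ray("top",cr([(452,365)]),112))
print("jar",ray("top",[(198,275)],72),"vial",ray("top",[(385.5,195)],48))
E
```

```text
hood w 278.39531376024826 276.9202240398553 len 207.01474950726
front mid [618.55713575 308.43247671] yaws 28.335103765833775 29.15086691813785
deck front [[413.07031684 363.51152085]
 [557.06435805 105.30978022]] 295.6390075271962 yaw 29.147549951799178 mid [485.06733745 234.41065054]
case rect ((553.0098266601562, 261.7406005859375), (99.99828338623047, 202.68858337402344), 41.8477897644043)
[[656. 218.]
 [583. 152.]
 [448. 303.]
 [519. 368.]] [551.40197659 260.27369393]
case yaw 42.06589578538785
lip [[511.32233273 225.10404258 112.        ]]
jar [[523.8902105  503.08566581  72.        ]] vial [[681.46670683 124.38926706  48.        ]]
```

```bash
python3 - <<'E'
from h import *
d=np.load("pics/top0.npz")["d"]
i=manip.camera_info("top");K=np.array(i["intrinsics"]);T=np.array(i["camera_from_world"])
v,u=np.mgrid[0:480,0:640]
c=np.stack([(u-K[0,2])/K[0,0]*d,-(v-K[1,2])/K[1,1]*d,-d],-1)
w=(c-T[:3,3])@T[:3,:3]
for uv in[(630,270),(570,270),(640-1,225),(600,325),(520,290),(375,80),(440,140),(480,60),(430,410),(520,450),(440,170)]:print(uv,w[uv[1],uv[0]].round())
r=np.hypot(w[...,0],w[...,1]);az=np.degrees(np.arctan2(w[...,1],w[...,0]))
for a in range(-90,31,10):
  row=[]
  for rr in range(250,700,50):
    k=(abs(az-a)<5)&(abs(r-rr)<25)&(d>0);row.append(int(np.percentile(w[k][:,2],99)) if k.sum()>5 else None)
  print(a,row)
E
```

```text
(630, 270) [ 509. -287.  202.]
(570, 270) [ 520. -250.   35.]
(639, 225) [ 589. -309.  201.]
(600, 325) [ 406. -321.   -3.]
(520, 290) [ 482. -151.   17.]
(375, 80) [932. 137.  34.]
(440, 140) [758.  34. 178.]
(480, 60) [805.  22. 423.]
(430, 410) [ 117.  -83. -731.]
(520, 450) [240. -29. 347.]
(440, 170) [742.   1.   3.]
-90 [None, -816, -814, -810, -812, -809, -811, -810, -811]
-80 [-812, -811, -812, -812, -811, -810, -811, -812, -809]
-70 [-811, -811, -812, -812, -811, -811, -812, -807, -810]
-60 [-810, -812, -811, -808, 1, -1, None, None, None]
-50 [-718, -812, -812, 3, 5, 5, 6, None, None]
-40 [-722, -811, -182, 5, 5, 200, 4, None, None]
-30 [-813, -811, 3, 5, 5, 205, 206, 206, 206]
-20 [544, 528, 5, 14, 5, 20, 191, 200, 5]
-10 [519, -812, 5, 15, 19, 18, 5, 5, 5]
0 [479, -809, 5, 5, 5, 5, 5, 5, 5]
10 [443, None, None, 5, 6, 5, 92, 98, 106]
20 [400, 3, 6, 5, 5, 5, 126, 129, 129]
30 [294, 5, 6, 5, 5, 5, 128, 129, 128]
```

>>> {"name": "play_rows", "arguments": {"commands": [{"z": -0.06, "wz": -6.6, "grip": 1}, {"z": -0.06, "wz": -6.6}, {"x": 0.0326, "y": -0.0452}, {"x": 0.0326, "y": -0.0452}, {"x": 0.0326, "y": -0.0452}, {"x": 0.0483, "y": -0.0163}, {"x": 0.0483, "y": -0.0163}, {"x": 0.0483, "y": -0.0163}, {"x": 0.0483, "y": -0.0163}, {"x": 0.0483, "y": -0.0163}, {"x": 0.0483, "y": -0.0163}, {}, {}]}}

```text
$.commands[0]: bad value
```

>>> {"name": "play_rows", "arguments": {"commands": [{"x": 0, "y": 0, "z": -0.06, "wx": 0, "wy": 0, "wz": -6.6, "grip": 1}, {"x": 0, "y": 0, "z": -0.06, "wx": 0, "wy": 0, "wz": -6.6, "grip": 1}, {"x": 0.0326, "y": -0.0452, "z": 0, "wx": 0, "wy": 0, "wz": 0, "grip": 1}, {"x": 0.0326, "y": -0.0452, "z": 0, "wx": 0, "wy": 0, "wz": 0, "grip": 1}, {"x": 0.0326, "y": -0.0452, "z": 0, "wx": 0, "wy": 0, "wz": 0, "grip": 1}, {"x": 0.0483, "y": -0.0163, "z": 0, "wx": 0, "wy": 0, "wz": 0, "grip": 1}, {"x": 0.0483, "y": -0.0163, "z": 0, "wx": 0, "wy": 0, "wz": 0, "grip": 1}, {"x": 0.0483, "y": -0.0163, "z": 0, "wx": 0, "wy": 0, "wz": 0, "grip": 1}, {"x": 0.0483, "y": -0.0163, "z": 0, "wx": 0, "wy": 0, "wz": 0, "grip": 1}, {"x": 0.0483, "y": -0.0163, "z": 0, "wx": 0, "wy": 0, "wz": 0, "grip": 1}, {"x": 0.0483, "y": -0.0163, "z": 0, "wx": 0, "wy": 0, "wz": 0, "grip": 1}]}}

```text
clock: 1.48
eef_pos: [376.3, -136.0, 325.4]
eef_rot: [3.142, -0.0, 0.505]
wrist_force: [1.0, -0.9, 0.0]
finger_gap: 93.8
```

>>> {"name": "play_rows", "arguments": {"commands": [{"x": 0.0405, "y": -0.0455, "z": 0, "wx": 0, "wy": 0, "wz": 0, "grip": 1}, {"x": 0.0405, "y": -0.0455, "z": 0, "wx": 0, "wy": 0, "wz": 0, "grip": 1}, {"x": 0.0405, "y": -0.0455, "z": 0, "wx": 0, "wy": 0, "wz": 0, "grip": 1}, {"x": 0.0405, "y": -0.0455, "z": 0, "wx": 0, "wy": 0, "wz": 0, "grip": 1}, {"x": 0.0405, "y": -0.0455, "z": 0, "wx": 0, "wy": 0, "wz": 0, "grip": 1}, {"x": 0.0405, "y": -0.0455, "z": 0, "wx": 0, "wy": 0, "wz": 0, "grip": 1}, {"x": 0, "y": 0, "z": 0, "wx": 0, "wy": 10, "wz": 0, "grip": 1}, {"x": 0, "y": 0, "z": 0, "wx": 0, "wy": 10, "wz": 0, "grip": 1}, {"x": 0, "y": 0, "z": 0, "wx": 0, "wy": 10, "wz": 0, "grip": 1}, {"x": 0, "y": 0, "z": 0, "wx": 0, "wy": 10, "wz": 0, "grip": 1}, {"x": 0, "y": 0, "z": 0, "wx": 0, "wy": 10, "wz": 0, "grip": 1}, {"x": 0, "y": 0, "z": 0, "wx": 0, "wy": 0, "wz": 0, "grip": 1}]}}

```text
clock: 2.98
eef_pos: [454.7, 218.3, 323.9]
eef_rot: [-3.141, -0.87, 0.504]
wrist_force: [0.4, -0.7, 0.1]
finger_gap: 94.3
```

```bash
python3 - <<'E'
from cell import manip
from scipy.spatial.transform import Rotation as R
s=manip.read_state();print(s["joints"],R.from_euler("xyz",s["eef_rot"]).as_matrix().round(3))
E
```

```text
[ 0.28465826 -0.32608026  2.08682917  0.32751638  0.54661885  1.14557287] [[ 0.564  0.484  0.669]
 [ 0.311 -0.875  0.37 ]
 [ 0.765 -0.001 -0.645]]
```

>>> {"name": "play_rows", "arguments": {"commands": [{"x": -0.0437, "y": 0, "z": 0.0366, "wx": 0, "wy": 0, "wz": 0, "grip": 1}, {"x": -0.0437, "y": 0, "z": 0.0366, "wx": 0, "wy": 0, "wz": 0, "grip": 1}, {"x": -0.0437, "y": 0, "z": 0.0366, "wx": 0, "wy": 0, "wz": 0, "grip": 1}, {"x": -0.0437, "y": 0, "z": 0.0366, "wx": 0, "wy": 0, "wz": 0, "grip": 1}, {"x": 0, "y": 0, "z": 0, "wx": 0, "wy": 0, "wz": 0, "grip": 1}, {"x": 0, "y": 0, "z": 0, "wx": 0, "wy": 0, "wz": 0, "grip": 1}]}}

```text
clock: 3.72
eef_pos: [455.9, 230.6, 177.3]
eef_rot: [-3.106, -0.887, 0.51]
wrist_force: [-0.6, -0.1, -0.0]
finger_gap: 93.9
```

```bash
python3 - <<'E'
from h import *
s=manip.read_state();print(s["joints"])
for n in("scene","top"):
    p,d=manip.camera(n);cv2.imwrite(f"pics/{n}1.png",p[:,:,::-1])
E
```

```text
[ 0.28613943 -0.0906233   2.28783641  1.23018611  0.22112731  0.20469307]
```

View pics/scene1.png

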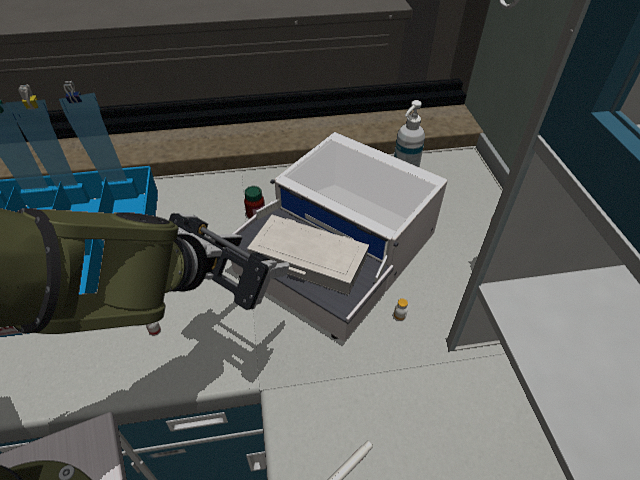

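View pics/top1.png

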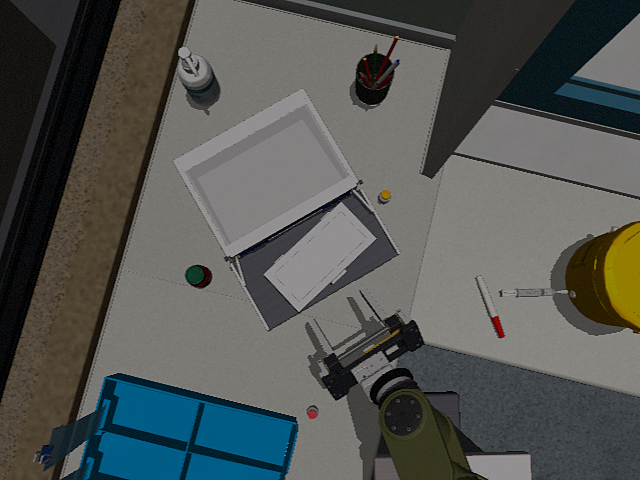

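The gripper is just before the case, and the case, jar and vial haven't moved. The wrist is close to its j5=0 singularity at this tilt, so the lowering stalled. I'll reduce the tilt.

>>> {"name": "play_rows", "arguments": {"commands": [{"x": 0, "y": 0, "z": 0, "wx": 0, "wy": -8, "wz": 0, "grip": 1}, {"x": 0, "y": 0, "z": 0, "wx": 0, "wy": -8, "wz": 0, "grip": 1}, {"x": 0, "y": 0, "z": 0, "wx": 0, "wy": -8, "wz": 0, "grip": 1}, {"x": 0, "y": 0, "z": 0, "wx": 0, "wy": 0, "wz": 0, "grip": 1}, {"x": 0, "y": 0, "z": 0, "wx": 0, "wy": 0, "wz": 0, "grip": 1}]}}

```text
clock: 4.45
eef_pos: [452.4, 242.6, 178.0]
eef_rot: [-3.078, -0.646, 0.536]
wrist_force: [0.2, -0.4, 0.3]
finger_gap: 94.5
```

```bash
cat >> h.py <<'E'
from scipy.spatial.transform import Rotation as Rr
H=np.array([618.8,308.5,0]);YAW=np.radians(28.9)
RH=Rr.from_euler("z",YAW)
def hat(P):return RH.inv().apply(np.asarray(P)-H)
def move(x,y,z,tilt=None):
    "tool-axis shift (m) to hatch-frame target mm, and residual rotvec deg to tilt"
    s=manip.read_state();Rt=Rr.from_euler("xyz",s["eef_rot"])
    d=RH.apply([x,y,z])+H-s["eef_pos"]
    print("q",s["joints"].round(2),"hatTCP",hat(s["eef_pos"]).round(1),"F",s["wrist_force"].round(1))
    print("shift tool",(Rt.inv().apply(d)/1000).round(4))
    if tilt is not None:
        G=RH*Rr.from_euler("x",np.pi)*Rr.from_euler("y",np.radians(tilt))
        print("rot tool deg",np.degrees((Rt.inv()*G).as_rotvec()).round(1))
        print("shift in target axes",(G.inv().apply(d)/1000).round(4))
E
python3 -c "
from h import *
move(-182,0,97,26)"
```

```text
q [ 0.32 -0.05  2.13  0.42  0.48  1.01] hatTCP [-177.6   22.7  178. ] F [ 0.2 -0.4  0.3]
shift tool [-0.0529  0.0264  0.06  ]
rot tool deg [ -4.6 -11.    1.9]
shift in target axes [-0.0395  0.0227  0.0708]
```

>>> {"name": "play_rows", "arguments": {"commands": [{"x": 0, "y": 0, "z": 0, "wx": -2.3, "wy": -5.5, "wz": 1, "grip": 1}, {"x": 0, "y": 0, "z": 0, "wx": -2.3, "wy": -5.5, "wz": 1, "grip": 1}, {"x": -0.013, "y": 0.0076, "z": 0.0236, "wx": 0, "wy": 0, "wz": 0, "grip": 1}, {"x": -0.013, "y": 0.0076, "z": 0.0236, "wx": 0, "wy": 0, "wz": 0, "grip": 1}, {"x": -0.013, "y": 0.0076, "z": 0.0236, "wx": 0, "wy": 0, "wz": 0, "grip": 1}, {"x": 0, "y": 0, "z": 0, "wx": 0, "wy": 0, "wz": 0, "grip": 1}]}}

```text
clock: 5.2
eef_pos: [458.7, 219.7, 95.6]
eef_rot: [-3.14, -0.448, 0.501]
wrist_force: [0.9, -0.7, 0.2]
finger_gap: 94.1
```

```bash
python3 -c "
from h import *
move(-182,0,97,26)"
```

```text
q [0.34 0.14 2.08 0.16 0.49 1.28] hatTCP [-183.1   -0.4   95.6] F [ 0.9 -0.7  0.2]
shift tool [ 0.0016 -0.0004 -0.0008]
rot tool deg [ 0.   0.3 -0.2]
shift in target axes [ 0.0016 -0.0004 -0.0008]
```

>>> {"name": "play_rows", "arguments": {"commands": [{"x": 0.009, "y": 0, "z": 0.0044, "wx": 0, "wy": 0, "wz": 0, "grip": 1}, {"x": 0.009, "y": 0, "z": 0.0044, "wx": 0, "wy": 0, "wz": 0, "grip": 1}, {"x": 0.009, "y": 0, "z": 0.0044, "wx": 0, "wy": 0, "wz": 0, "grip": 1}, {"x": 0.009, "y": 0, "z": 0.0044, "wx": 0, "wy": 0, "wz": 0, "grip": 1}, {"x": 0.009, "y": 0, "z": 0.0044, "wx": 0, "wy": 0, "wz": 0, "grip": 1}, {"x": 0.009, "y": 0, "z": 0.0044, "wx": 0, "wy": 0, "wz": 0, "grip": 1}, {"x": 0.009, "y": 0, "z": 0.0044, "wx": 0, "wy": 0, "wz": 0, "grip": 1}]}}

```text
clock: 6.08
eef_pos: [522.1, 254.3, 97.1]
eef_rot: [3.141, -0.451, 0.502]
wrist_force: [-2.4, -0.2, 0.7]
finger_gap: 93.7
```

```bash
python3 - <<'E'
from h import *
move(-113,0,97,26)
p,d=manip.camera("top");cv2.imwrite("pics/top2.png",cv2.resize(p[80:360,150:430,::-1],None,fx=2,fy=2,interpolation=cv2.INTER_CUBIC))
E
```

```text
q [0.36 0.28 1.9  0.12 0.52 1.34] hatTCP [-110.9   -0.7   97.1] F [-2.4 -0.2  0.7]
shift tool [-0.002  -0.0007 -0.0008]
rot tool deg [ 0.1  0.2 -0.1]
shift in target axes [-0.002  -0.0007 -0.0008]
```

View pics/top2.png

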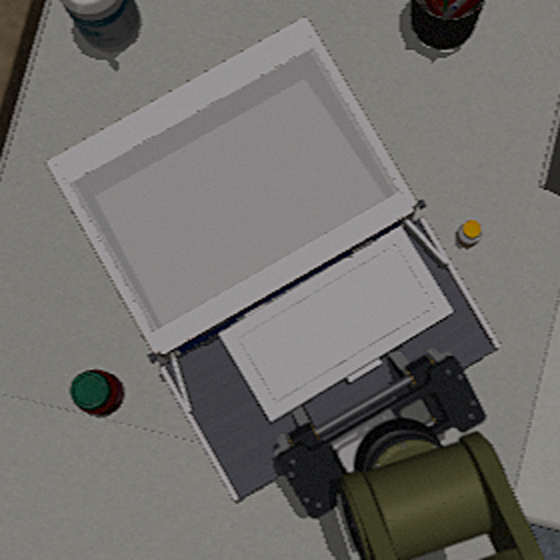

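The case is now nearly square, with corners at about (402,228), (452,308), (272,420) and (222,335) in the 2× crop, but it sits toward the right guide.

```bash
python3 - <<'E'
from h import *
a=[(402,228),(452,308),(272,420),(222,335)]
W=ray("top",[(x/2+150,y/2+80) for x,y in a],124);h=hat(W);print(h.round(),h.mean(0))
v=h[3]-h[0]+h[2]-h[1];print(np.degrees(np.arctan2(v[1],v[0]))-90)
E
```

```text
[[  -8. -121.  124.]
 [ -99. -123.  124.]
 [-105.   78.  124.]
 [ -11.   79.  124.]] [-55.73542614 -21.52175977 124.        ]
1.4024820626402459
```

>>> {"name": "play_rows", "arguments": {"commands": [{"x": 0.008, "y": -0.002, "z": 0.0039, "wx": 0, "wy": 0, "wz": 0, "grip": 1}, {"x": 0.008, "y": -0.002, "z": 0.0039, "wx": 0, "wy": 0, "wz": 0, "grip": 1}, {"x": 0.008, "y": -0.002, "z": 0.0039, "wx": 0, "wy": 0, "wz": 0, "grip": 1}, {"x": 0.008, "y": -0.002, "z": 0.0039, "wx": 0, "wy": 0, "wz": 0, "grip": 1}, {"x": 0.008, "y": -0.002, "z": 0.0039, "wx": 0, "wy": 0, "wz": 0, "grip": 1}]}}

```text
clock: 6.75
eef_pos: [556.2, 284.5, 97.0]
eef_rot: [3.141, -0.451, 0.502]
wrist_force: [-2.0, -1.6, 0.8]
finger_gap: 93.8
```

```bash
python3 - <<'E'
from h import *
move(-5,0,97,26)
p,d=manip.camera("top");cv2.imwrite("pics/top3.png",cv2.resize(p[80:360,150:430,::-1],None,fx=2,fy=2,interpolation=cv2.INTER_CUBIC))
E
```

```text
q [0.39 0.37 1.78 0.09 0.55 1.4 ] hatTCP [-66.4   9.3  97. ] F [-2.  -1.6  0.8]
shift tool [0.0552 0.0091 0.0268]
rot tool deg [ 0.1  0.1 -0.1]
shift in target axes [0.0551 0.0093 0.0269]
```

View pics/top3.png

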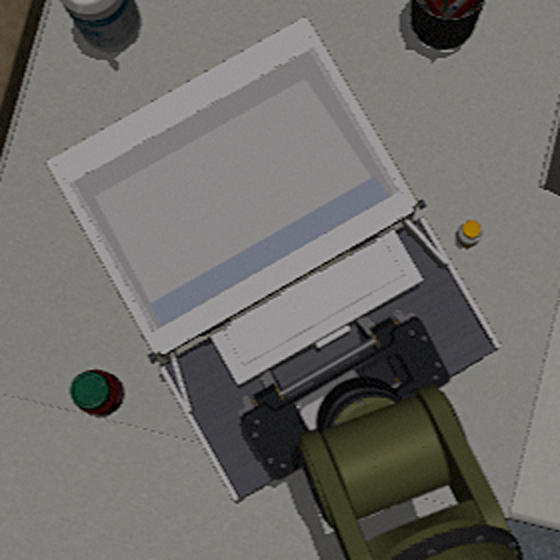

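The case is entering the mouth squarely and has shifted left, and the raised flap shows through the window. I'll keep pushing.

>>> {"name": "play_rows", "arguments": {"commands": [{"x": 0.0081, "y": 0, "z": 0.00395, "wx": 0, "wy": 0, "wz": 0, "grip": 1}, {"x": 0.0081, "y": 0, "z": 0.00395, "wx": 0, "wy": 0, "wz": 0, "grip": 1}, {"x": 0.0081, "y": 0, "z": 0.00395, "wx": 0, "wy": 0, "wz": 0, "grip": 1}, {"x": 0.0081, "y": 0, "z": 0.00395, "wx": 0, "wy": 0, "wz": 0, "grip": 1}, {"x": 0.0081, "y": 0, "z": 0.00395, "wx": 0, "wy": 0, "wz": 0, "grip": 1}, {"x": 0.0081, "y": 0, "z": 0.00395, "wx": 0, "wy": 0, "wz": 0, "grip": 1}, {"x": 0.0081, "y": 0, "z": 0.00395, "wx": 0, "wy": 0, "wz": 0, "grip": 1}, {"x": 0, "y": 0, "z": 0, "wx": 0, "wy": 0, "wz": 0, "grip": 1}]}}

```text
clock: 7.8
eef_pos: [611.4, 314.6, 96.7]
eef_rot: [3.141, -0.451, 0.502]
wrist_force: [-1.1, -0.7, -1.2]
finger_gap: 93.9
```

```bash
python3 - <<'E'
from h import *
move(-5,0,97,26)
p,d=manip.camera("top");cv2.imwrite("pics/top4.png",cv2.resize(p[80:360,150:430,::-1],None,fx=2,fy=2,interpolation=cv2.INTER_CUBIC))
E
```

```text
q [0.41 0.49 1.6  0.07 0.61 1.43] hatTCP [-3.5  8.9 96.7] F [-1.1 -0.7 -1.2]
shift tool [-0.0012  0.0089 -0.0009]
rot tool deg [ 0.1  0.2 -0.1]
shift in target axes [-0.0013  0.0089 -0.0009]
```

View pics/top4.png

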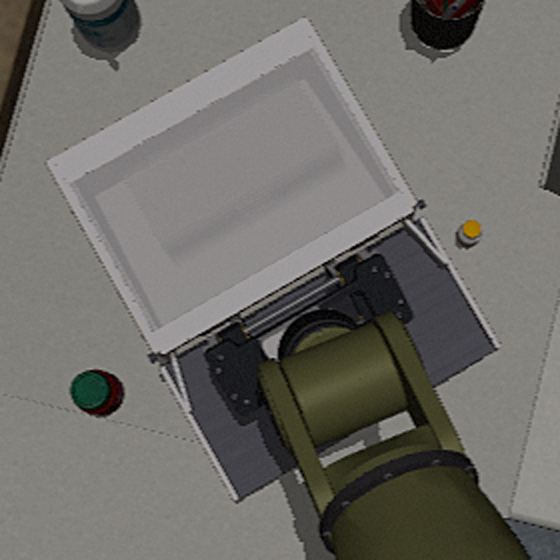

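The case has slid down the ramp and shows through the window at about (250,210). The fingers are at the mouth, so I'll draw them back.

>>> {"name": "play_rows", "arguments": {"commands": [{"x": -0.013, "y": 0, "z": -0.0066, "wx": 0, "wy": 0, "wz": 0, "grip": 1}, {"x": -0.018, "y": 0, "z": -0.0088, "wx": 0, "wy": 0, "wz": 0, "grip": 1}, {"x": -0.027, "y": 0, "z": -0.0134, "wx": 0, "wy": 0, "wz": 0, "grip": 1}, {"x": -0.036, "y": 0, "z": -0.0178, "wx": 0, "wy": 0, "wz": 0, "grip": 1}, {"x": -0.036, "y": 0, "z": -0.0178, "wx": 0, "wy": 0, "wz": 0, "grip": 1}, {"x": -0.036, "y": 0, "z": -0.0178, "wx": 0, "wy": 0, "wz": 0, "grip": 1}, {"x": -0.01, "y": 0, "z": -0.03, "wx": 0, "wy": 0, "wz": 0, "grip": 1}, {"x": 0, "y": 0, "z": -0.05, "wx": 0, "wy": 0, "wz": 0, "grip": 1}, {"x": 0, "y": 0, "z": 0, "wx": 0, "wy": 0, "wz": 0, "grip": 1}, {"x": 0, "y": 0, "z": 0, "wx": 0, "wy": 0, "wz": 0, "grip": 1}, {"x": 0, "y": 0, "z": 0, "wx": 0, "wy": 0, "wz": 0, "grip": 1}, {"x": 0, "y": 0, "z": 0, "wx": 0, "wy": 0, "wz": 0, "grip": 1}]}}

```text
clock: 9.35
eef_pos: [410.0, 204.3, 165.1]
eef_rot: [3.141, -0.449, 0.502]
wrist_force: [0.0, 0.0, 0.3]
finger_gap: 94.0
```

```bash
python3 - <<'E'
from h import *
move(-5,0,97,26)
a,_=manip.camera("scene");b,d=manip.camera("top")
o=np.hstack([cv2.resize(x[:,:,::-1],None,fx=f,fy=f,interpolation=cv2.INTER_CUBIC) for x,f in((a[100:350,200:460],1.5),(b[80:330,150:410],1.5))])
cv2.imwrite("pics/end.png",o)
i=manip.camera_info("top");K=np.array(i["intrinsics"]);T=np.array(i["camera_from_world"])
print("jar",proj("top",[523.9,503,72]),)
h=cv2.cvtColor(b,cv2.COLOR_RGB2HSV)
old=np.load("pics/top0.npz")["p"]
for im in(old,b):
  h=cv2.cvtColor(im,cv2.COLOR_RGB2HSV)
  for (x0,x1,y0,y1),lo,hi in(((170,225,250,300),(60,100,30),(95,255,255)),((370,400,180,215),(15,150,60),(35,255,255))):
    m=cv2.inRange(h[y0:y1,x0:x1],lo,hi);ys,xs=np.nonzero(m);print(xs.mean()+x0,ys.mean()+y0)
E
```

```text
q [ 0.34 -0.11  2.13  0.11  0.67  1.34] hatTCP [-233.2    9.7  165.1] F [0.  0.  0.3]
shift tool [0.176  0.0091 0.1604]
rot tool deg [ 0.1  0.3 -0.1]
shift in target axes [0.1752 0.0097 0.1612]
jar [[198.04337792 274.99414446]]
194.34108527131784 274.58527131782944
385.5 194.0
194.4083969465649 274.57251908396944
385.5 194.0
```

View pics/end.png

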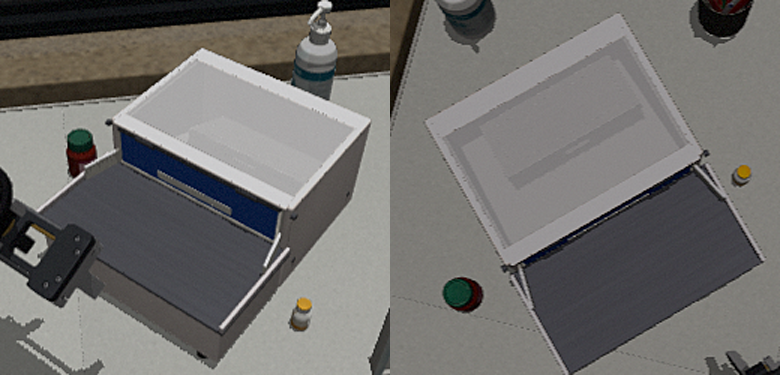

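```bash
python3 - <<'E'
from h import *
print(hat(ray("top",[(265.5,159)],80)))
a,_=manip.camera("scene");b,_=manip.camera("scene")
print(np.abs(a.astype(int)-b)[150:280,240:460].max())
cv2.imwrite("pics/end2.png",cv2.resize(b[150:280,240:460,::-1],None,fx=3.5,fy=3.5,interpolation=cv2.INTER_CUBIC))
E
```

```text
[[146.09095536 -14.31487655  80.        ]]
30
```

View pics/end2.png

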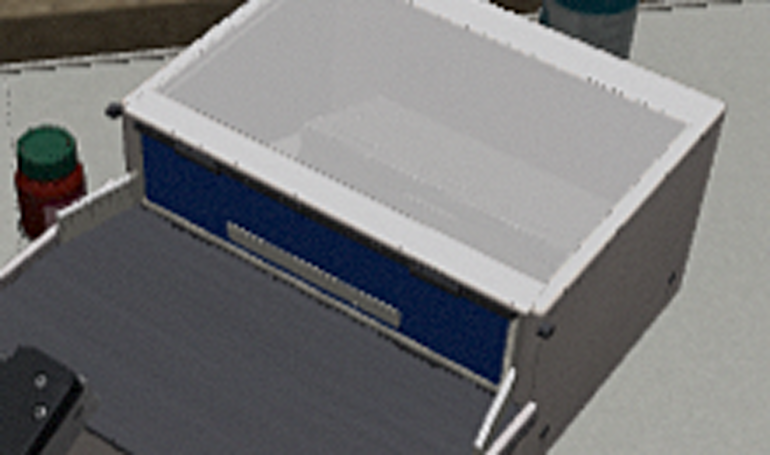

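The flap hangs shut across the whole mouth. The case lies at the back wall, lid up, with its centre about 146 mm behind the mouth.

```bash
python3 -c "
from cell import manip
print(manip.sign_off())"
```

```text
the job is handed in; nothing more can be done
None
```

The case is inside the hatch with the flap shut behind it, and I handed the job in at about 9.5 s.

I pushed the case with the open fingers at a 26° tilt, which squared it up from about 13° askew and moved it left, away from the right guide. It then went in through the flap and slid down the ramp on its own. After that I drew the fingers back clear of the deck.

**Last checks:**
- **Case:** it lies lid up at the back wall, with its centre about 146 mm behind the mouth. I judged that from a single camera view, assuming its height rather than measuring it.
- **Flap:** it looks fully shut in the pictures. I did not measure its angle.
- **Jar and vial:** neither moved, to within 0.1 pixel in the top view.
- **Robot:** wrist force was near zero and the fingers touch nothing.

**Problems on the way:**
- **Refused call:** the first move call was refused because its rows left out some values.
- **Tilt:** a steeper 50° tilt stalled the wrist near its limit, so I reduced it.
- **Stillness:** two final frames compared for stillness differed by up to 30 grey levels at some pixels. I took that as image noise because nothing visible had changed.

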